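Build the sieve stack on the shaker

ROBOT

A 6-joint arm with a two-finger parallel gripper is mounted at the origin on the work surface. World frame = base frame: x ahead of the robot, y to its left, z up, the work surface at z = 0. Lengths are in mm, angles in rad, forces in N, time in s.
With the tool pointing down it reaches from about 250 to 775 mm from the base axis. Payload 4 kg.
Tool frame: the origin (TCP) lies at the very end of the fingers, on their centre line; the grasp point (between the pads) lies 19 mm behind it; z points along the fingers, y is the line along which they close (so a half turn about z gives the same grasp; the last joint's range is limited). The gripper opens to 85 mm and grips with 20 to 120 N. Pads are 22 mm wide; open, the fingers measure 114 mm over their backs; the gripper's body (76 mm by 85 mm) begins 54 mm behind the grasp point. The pads swing forward as they close: fully open they stand 13 mm farther back than shut.
Start: joints at [1.188, 0.087, 1.371, -0, 1.684, -0.103], TCP at [151.898, 528.625, 231.341] pointing down, gripper open.
Joint ranges: [-3.1, 3.1], [-0.76, 2.03], [0.27, 2.55], [-1.08, 4.22], [0.17, 2.65], [-2.57, 2.57]. Speed limits (rad/s): [2.79, 2.79, 3.14, 3.14, 3.14, 3.14].

INTERFACE

Orientations are given as a unit quaternion [x, y, z, w].
In Python, from rig import sensors, viewer, order gives the robot as it stands.
- The arm moves only by the shell command python3 -m crank 'ROWS' [FORCE]. ROWS is JSON, a list of rows, each a list of 5 numbers: the finger opening in mm, from 0 to 85.4, then the shift along the tool's x, y, z in mm, then the turn about the tool's z in degrees. A call has 1 to 10 rows; each row shifts and turns the commanded pose from where the row before left it, along the tool's axes as they then stand; what a row does not reach is not made up. A row lasts 1/10 s, in which the tool goes at most 50 mm and 8.59 degrees, less where a joint would pass 70% of its speed; a pose out of reach is approached as far as the arm can. A call with a gripper value outside its range is refused whole. The fingers move at their own pace and stop on an object; FORCE is the grip in N (left out, the last holds). Time passes only in rows, so rows that do not move let the fingers close. It gives the time, the measured TCP pose, the force, the opening and the grip force at its end, in the units of the state.
- sensors.get_obs(): the state, without advancing time (a new reading comes with each control period).
- viewer.get_image(name): name is "scene" or "top" or "wrist"; returns a dict with "image" (384x512x3 uint8, red, green, blue), "z_map" (384x512 float32, mm along the optical axis (not along the pixel's ray), 0 where there is no reading), "vertical_fov" (degrees; the focal length in pixels is half the picture's height over the tangent of half this angle, whatever the lens; pixels are square), "cx", "cy" (the principal point, pixels), "k1" (the pictures are not rectified: a ray, as slopes to the right and down, at radius r is drawn at 1 + k1 r^2 times it, then the intrinsics apply), "view" (4x4, takes a point from world to camera coordinates). Camera axes: x right, y down, z forward; pixel columns grow to the right and rows downward; lengths in mm; the calibration is good to about 2 mm. A picture is of the moment at which its call begins.
- order.job_done(): hands the job in; it is judged then, once.
The state is a dict: "clock": time; "q": joint angles; "qd": joint speeds; "joint_efforts": joint torques, N m; "tcp_pos": TCP position; "tool_rot": TCP orientation; "contact_force": force on the tool from outside, world axes, zero at the start; "ft_torque": the same for the moment, N m; "width": opening from 0.0 (shut) to 1.0 (fully open); "gripper_force": force on a finger pad.
Only numpy, scipy, OpenCV 4.12 (cv2) and the standard library are available. Lean on these libraries where they do the work, as an engineer would, in place of code of your own. Each camera call takes 0.05 s, during which the arm holds its last target. There are 200 camera calls.

TASK

Build the sieve stack on the shaker, one piece at a time from the bottom up: the bare metal receiver pan in the yellow socket, then the blue fine sieve, then the red coarse sieve, then the lid with the black knob, each nested fully home and level in the one below. Leave the spare green sieve and the two bottles standing where they are, and let go of the finished stack.

Things in the scene. Friction and masses are not known exactly. Their poses are not given: they have to be found in the camera images.
- shaker_rim (a point): the vibrating sieve base: a low grey round machine, 120 mm across, 30 mm high, fixed to the table, with a yellow socket ring on top, 60 mm outside, 54 mm inside and 8 mm high. This point is the centre of the ring's upper edge, 38 mm above the table; z is up. A seated pan's centre is 19 mm above it.
- pan_center (a point): the receiver pan: bare metal, closed bottom, no mesh, 0.14 kg. Loose, upright, 60 mm dia, 48 mm tall. Below: tapered foot 5 mm deep (44 to 50.4 mm wide) inside a flat shoulder; on top: open rim, 54 mm inside, 18 mm deep. The foot enters the rim below, the shoulder rests on it: nested pieces are 43 mm apart. Grip across the 60 mm outside, fingertips above the shoulder. Point: its centre, 24 mm above its underside; z up.
- fine_center (a point): the fine sieve: steel with a blue rim and a dense mesh, 0.12 kg. Loose, upright, 60 mm dia, 48 mm tall. Below: tapered foot 5 mm deep (44 to 50.4 mm wide) inside a flat shoulder; on top: open rim, 54 mm inside, 18 mm deep. The foot enters the rim below, the shoulder rests on it: nested pieces are 43 mm apart. Grip across the 60 mm outside, fingertips above the shoulder. Point: its centre, 24 mm above its underside; z up.
- coarse_center (a point): the coarse sieve: steel with a red rim and an open mesh, 0.12 kg. Loose, upright, 60 mm dia, 48 mm tall. Below: tapered foot 5 mm deep (44 to 50.4 mm wide) inside a flat shoulder; on top: open rim, 54 mm inside, 18 mm deep. The foot enters the rim below, the shoulder rests on it: nested pieces are 43 mm apart. Grip across the 60 mm outside, fingertips above the shoulder. Point: its centre, 24 mm above its underside; z up.
- lid_knob (a point): the lid: steel disc 60 mm wide, 8 mm thick, the sieves' 5 mm tapered foot below, an upright black knob on top, 22 mm dia, 40 mm tall; 53 mm in all, 0.1 kg, loose, upright. Point: the knob's centre, 33 mm above the underside, 20 mm above the disc; z up. Seated, it is 52 mm above the centre of the sieve below. Grip across the knob, fingertips above the disc.
- spare_center (a point): the spare sieve, not wanted: steel with a green rim, same shape and size as the other sieves (60 mm in diameter, 48 mm tall), loose; this point is its centre; z is up.
- amber_center (a point): an amber bottle with a white cap, 44 mm in diameter, 80 mm tall, loose, a bystander; this point is its centre, 40 mm above the table; z is up.
- white_center (a point): a white bottle with an orange cap, 44 mm in diameter, 80 mm tall, loose, a bystander; this point is its centre, 40 mm above the table; z is up.
Not all that is in view belongs to the job. Leave any purple look-alike of the part that bears pan_center alone.

How it is judged:
By the outcome, as a careful person would: the job done as asked, in the order asked, and still so for the second after the job is handed in, with the robot touching nothing.
It also fails if it takes over 112 s, if anything falls off the work surface, if the arm or the gripper's body presses on something with over 40 N, if the wrist force passes 120 N, or if a joint passes its speed limit or range.

## Working session

There is one attempt and no reset: what is moved stays moved. The work goes in short steps, Python scripts to look and compute and a shell command to move; the robot and the scene stay as the last step left them, time stands still between calls to the robot, and variables do not carry over. Pictures are saved under pics/ and viewed, at most 14 in all, crops included, and the job is handed in when it is done.

```bash
mkdir -p pics
cat > h.py <<'E'
import numpy as np, cv2
from rig import sensors, viewer, order
from scipy.spatial.transform import Rotation as R
def K(d):
    f=d["image"].shape[0]/2/np.tan(np.radians(d["vertical_fov"])/2)
    return f
def pts(d):
    "world xyz per pixel"
    h,w=d["z_map"].shape; f=K(d)
    v,u=np.mgrid[:h,:w]; xd=(u-d["cx"])/f; yd=(v-d["cy"])/f
    x,y=xd.copy(),yd.copy()
    for _ in range(20):
        s=1+d["k1"]*(x*x+y*y); x,y=xd/s,yd/s
    z=d["z_map"].astype(float); c=np.stack([x*z,y*z,z,np.ones_like(z)],-1)
    p=(c@np.linalg.inv(d["view"]).T)[...,:3]; p[z==0]=np.nan
    return p
def save(im,name): cv2.imwrite(f"pics/{name}.png",im[...,::-1])
E
python3 - <<'E'
from h import *
ims=[]
for n in ("scene","top"):
    d=viewer.get_image(n); save(d["image"],n+"0"); np.savez(n+"0.npz",img=d["image"],p=pts(d)); print(n,d["vertical_fov"],d["k1"],d["view"].round(2).tolist())
print(sensors.get_obs())
E
```

```text
scene 49.148961026191735 -0.03523192823175881 [[0.33, 0.94, -0.01, -175.14], [0.73, -0.27, -0.63, -332.14], [-0.6, 0.2, -0.78, 1258.24], [0.0, 0.0, 0.0, 1.0]]
top 56.43304709189891 -0.05871781691965132 [[-0.03, -1.0, -0.02, 35.49], [-1.0, 0.03, -0.03, 483.88], [0.03, 0.02, -1.0, 889.34], [0.0, 0.0, 0.0, 1.0]]
{'clock': 0.1, 'q': array([ 1.18789815e+00,  8.78984477e-02,  1.37214129e+00,  4.44010741e-05,
        1.68362457e+00, -1.03093395e-01]), 'qd': array([ 0.00122447, -0.00023578, -0.00379186,  0.00065342, -0.0004348 ,
        0.00275766]), 'joint_efforts': array([ 2.87491639e-03, -3.53011107e+01, -3.14219248e+01, -1.14783766e-04,
        7.89939717e-03,  5.04107459e-05]), 'tcp_pos': array([151.70477715, 528.1800209 , 230.2273452 ]), 'tool_rot': array([ 1.39443933e-01,  9.90229426e-01, -1.00008958e-03, -2.70646161e-04]), 'contact_force': array([-0.11115471, -0.28087459,  0.68249495]), 'ft_torque': array([0.02696158, 0.0051183 , 0.00687758]), 'gripper_force': 0.0, 'width': 1.0017630553952375}
```

View pics/top0.png

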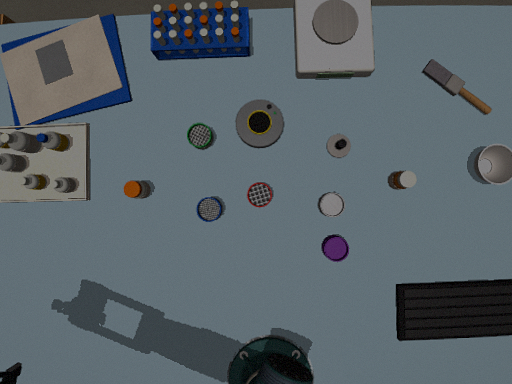

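View pics/scene0.png

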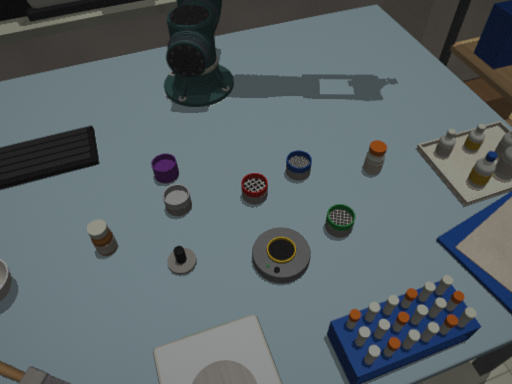

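Top view: pan candidates are the bare metal cup at (331,205) and the purple look-alike at (335,248); the grey bare metal one fits. Lid is at (338,146), blue sieve (210,209), red (260,194), green spare (200,136), shaker (260,123), amber bottle (403,180), white bottle (135,189). I'll measure them all and confirm the pan with a crop.

```bash
cat >> h.py <<'E'
from scipy.optimize import least_squares
def circ(p,c0,z0,z1,rad,search):
    "fit circle of known radius to outer boundary (min enclosing) of points with z in band near c0"
    q=p.reshape(-1,3); q=q[np.isfinite(q[:,0])]
    m=(np.hypot(*(q[:,:2]-c0).T)<search)&(q[:,2]>z0)&(q[:,2]<z1); q=q[m]
    (c,r)=cv2.minEnclosingCircle(q[:,:2].astype(np.float32))
    return np.array(c),r,len(q),np.median(q[:,2])
E
python3 - <<'E'
from h import *
T=np.load("top0.npz");S=np.load("scene0.npz")
it={'pan':((331,205),(177,200),40,56),'fine':((210,209),(299,163),40,56),'coarse':((260,194),(255,188),40,56),'knob':((339,145),(180,253),46,60),
'disc':((339,147),(182,262),8,18),'spare':((200,136),(341,217),40,56),'amber':((405,180),(98,232),72,90),'white':((134,189),(377,150),72,90),'ring':((260,123),(281,248),34.5,46),'purple':((335,248),(165,168),40,56)}
for k,(a,b,z0,z1) in it.items():
    for n,D,(u,v) in (("top",T,a),("sc",S,b)):
        p=D["p"]; w=p[v-4:v+5,u-4:u+5].reshape(-1,3)
        c0=np.nanmedian(w,0)[:2]
        try:
            for _ in range(2): 
                c,r,N,z=circ(p,c0,z0,z1,30,42 if k!='knob' else 20); c0=c
            print(k,n,c.round(1),round(r,1),N,round(float(z),1))
        except Exception as e: print(k,n,c0,"fail",str(e)[:60])
a=cv2.resize(T["img"][110:270,300:440],None,fx=2.8,fy=2.8,interpolation=2); b=cv2.resize(S["img"][140:300,130:230],None,fx=2.8,fy=2.8,interpolation=2)
save(np.clip(np.hstack([a,b])*1.5,0,255).astype(np.uint8),"crop1")
E
```

```text
pan top [ 433.7 -158. ] 30.0 123 48.5
pan sc [ 435.  -159.4] 31.5 172 45.3
fine top [430.3 137.6] 29.9 119 48.3
fine sc [432.  139.1] 31.0 160 45.4
coarse top [462.6  14.6] 29.7 97 49.0
coarse sc [464.2  15.7] 30.8 168 45.4
knob top [ 581.  -185.5] 11.1 71 53.7
knob sc [ 582.4 -185.5] 11.3 90 51.3
disc top [ 581.1 -185.3] 30.5 354 14.1
disc sc [ 582.2 -185.5] 30.4 444 11.7
spare top [612.3 157.3] 30.3 127 48.1
spare sc [613.2 158.6] 30.5 201 45.8
amber top [ 489.5 -329.4] 20.6 263 80.7
amber sc [ 491.3 -329.5] 20.9 285 78.3
white top [483.5 313.5] 20.0 223 81.1
white sc [484.6 316.3] 21.9 199 79.4
ring top [641.1   9.6] 41.5 132 38.5
ring sc [641.7  12.3] 30.5 133 36.9
purple top [ 327.1 -164.8] 30.3 128 48.1
purple sc [ 329.1 -165.7] 31.4 166 44.5
```

View pics/crop1.png

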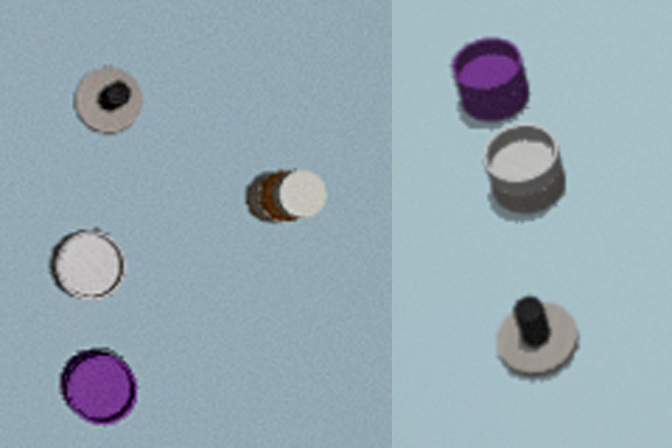

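The pan is confirmed: light metal with a plain interior, at crop (88,263), beside the purple decoy at (98,386). Moving above it at the current height, with the closing axis along world y.

```bash
python3 -m crank '[[85,0,0,0,-8.015],[85,0,0,0,-8.015],[85,-16.6,-40.4,0,0],[85,-16.6,-40.4,0,0],[85,-16.6,-40.4,0,0],[85,-16.6,-40.4,0,0],[85,-16.6,-40.4,0,0],[85,-16.6,-40.4,0,0],[85,-16.6,-40.4,0,0],[85,-16.6,-40.4,0,0]]' 60
python3 -m crank '[[85,-16.6,-40.4,0,0],[85,-16.6,-40.4,0,0],[85,-16.6,-40.4,0,0],[85,-16.6,-40.4,0,0],[85,-16.6,-40.4,0,0],[85,-16.6,-40.4,0,0],[85,-16.6,-40.4,0,0],[85,-16.6,-40.4,0,0],[85,-16.6,-40.4,0,0],[85,0,0,0,0]]'
python3 -m crank '[[85,0,0,0,0],[85,0,0,0,0]]'
python3 - <<'E'
from h import *
d=viewer.get_image("wrist"); save(d["image"],"w1"); p=pts(d); np.savez("w1.npz",img=d["image"],p=p)
print(circ(p,np.array([434,-158.7]),40,56,30,42))
D=viewer.get_image("top")
T=np.load("top0.npz");S=np.load("scene0.npz")
for D in (T,S): print(circ(D["p"],np.array([641.5,11.5]),34.5,46,30,36))
E
```

```text
clock: 1.1
tcp_pos: [284.6, 203.8, 231.0]
tool_rot: [-0.0, 1.0, -0.0, 0.0]
contact_force: [0.9, 0.1, 0.0]
width: 0.996
gripper_force: 0.0
clock: 2.1
tcp_pos: [434.6, -162.3, 229.6]
tool_rot: [0.003, 1.0, -0.0, -0.001]
contact_force: [-0.2, 0.4, -1.1]
width: 0.995
gripper_force: 0.0
clock: 2.3
tcp_pos: [433.7, -157.4, 231.0]
tool_rot: [-0.0, 1.0, 0.0, -0.0]
contact_force: [-0.6, -0.7, -0.1]
width: 0.993
gripper_force: 0.0
(array([ 433.09185791, -160.92164612]), 30.000926971435547, 548, np.float64(46.34691760742351))
(array([641.72161865,   9.60787296]), 31.365407943725586, 122, np.float64(38.62684635531167))
(array([641.66943359,  12.33213615]), 30.547067642211914, 133, np.float64(36.9252931619161))
```

View pics/w1.png

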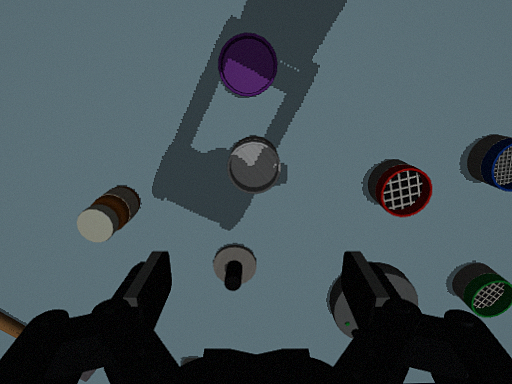

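The wrist view shows the metal pan at (254,163) with the purple one beyond at (248,65), and it gives about the same position as before. I'll descend, grip and lift.

```bash
python3 -m crank '[[85,0,-2,43,0],[85,0,0,43,0],[85,0,0,43,0],[85,0,0,43,0],[85,0,0,30,0],[85,0,0,15,0],[85,0,0,0,0],[45,0,0,0,0],[45,0,0,0,0],[45,0,0,0,0]]' 60
python3 -m crank '[[45,0,0,0,0],[45,0,0,0,0],[45,0,0,0,0],[45,0,0,0,0]]'
```

```text
clock: 3.4
tcp_pos: [435.8, -160.7, 16.7]
tool_rot: [-0.0, 1.0, -0.001, 0.002]
contact_force: [-0.6, 1.0, 4.4]
width: 0.691
gripper_force: 64.8
clock: 3.8
tcp_pos: [435.8, -160.7, 16.7]
tool_rot: [-0.0, 1.0, -0.001, 0.002]
contact_force: [-1.4, 0.5, 6.0]
width: 0.689
gripper_force: 64.9
```

```bash
python3 -m crank '[[45,0,0,-20,0],[45,0,0,-40,0],[45,0,0,-40,0],[45,-34.6,28.5,0,0],[45,-34.6,28.5,0,0],[45,-34.6,28.5,0,0],[45,-34.6,28.5,0,0],[45,-34.6,28.5,0,0],[45,-34.6,28.5,0,0],[45,0,0,0,0]]'
python3 -m crank '[[45,0,0,0,0],[45,0,0,0,0],[45,0,0,0,0]]'
python3 - <<'E'
from h import *
ims=[]
for n in ("top","scene"):
    d=viewer.get_image(n); p=pts(d); np.savez(n+"1.npz",img=d["image"],p=p); ims.append(d["image"])
    try: print(circ(p,np.array([641.5,11]),85,158,30,34))
    except Exception as e: print(e)
    u,v=(260,123) if n=="top" else (281,248)
a=cv2.resize(ims[0][50:190,190:330],(560,560)); b=cv2.resize(ims[1][160:300,210:350],(560,560))
save(cv2.resize(np.hstack([a,b]),(800,400)),"c2")
E
```

```text
clock: 4.8
tcp_pos: [644.6, 14.8, 112.8]
tool_rot: [-0.002, 1.0, 0.001, 0.0]
contact_force: [-0.5, 0.2, -0.8]
width: 0.687
gripper_force: 64.8
clock: 5.1
tcp_pos: [640.9, 9.7, 114.8]
tool_rot: [0.001, 1.0, -0.0, 0.0]
contact_force: [-0.5, -0.7, -0.3]
width: 0.691
gripper_force: 64.8
(array([630.75787354,  10.75892258]), 31.70492935180664, 290, np.float64(130.62917274207587))
(array([645.0111084 ,  10.91715145]), 32.962867736816406, 928, np.float64(128.4681523471752))
```

View pics/c2.png

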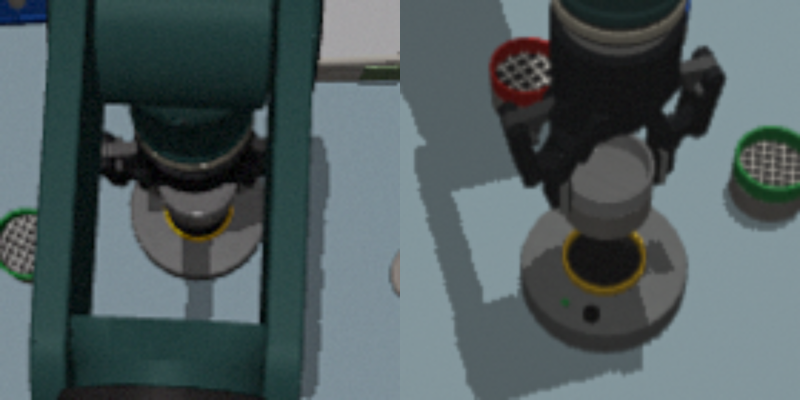

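The pan is held upright just above the yellow ring (right panel: pan (610,185), ring (605,258)). Lowering it now.

```bash
python3 -m crank '[[45,0,1,25,0],[45,0,0,20,0],[45,0,0,10,0],[45,0,0,4,0],[45,0,0,2,0],[45,0,0,0,0],[45,0,0,0,0]]'
python3 -m crank '[[45,0,0,2,0],[45,0,0,2,0],[45,0,0,2,0],[45,0,0,0,0],[45,0,0,0,0],[45,0,0,0,0]]'
```

```text
clock: 5.9
tcp_pos: [642.5, 11.7, 54.7]
tool_rot: [0.0, 1.0, -0.0, 0.001]
contact_force: [-0.5, -0.8, -2.2]
width: 0.687
gripper_force: 64.8
clock: 6.5
tcp_pos: [642.1, 11.9, 49.8]
tool_rot: [-0.0, 1.0, -0.0, 0.001]
contact_force: [-4.0, 0.1, 6.8]
width: 0.689
gripper_force: 65.5
```

```bash
python3 -m crank '[[45,0,0,1,0],[45,0,0,0,0],[85,0,0,0,0],[85,0,0,0,0],[85,0,0,0,0],[85,0,0,0,0],[85,0,0,-15,0],[85,0,0,-45,0],[85,0,0,-45,0],[85,0,0,0,0]]'
python3 -m crank '[[85,45,0,-30,0],[85,45,0,0,0],[85,45,0,0,0],[85,0,0,0,0],[85,0,0,0,0]]'
python3 - <<'E'
from h import *
ims=[]
for n in ("scene","wrist"):
    d=viewer.get_image(n); p=pts(d); np.savez(n+"2.npz",img=d["image"],p=p); ims.append(d["image"])
    c=circ(p,np.array([641.5,11]),74,88,30,36); print(c)
    q=p.reshape(-1,3); q=q[(np.hypot(*(q[:,:2]-c[0]).T)<33)&(q[:,2]>70)&(q[:,2]<95)]
    A=np.c_[q[:,:2]-c[0],np.ones(len(q))]; m=np.hypot(A[:,0],A[:,1])>27
    print("rim z / slope*60",len(q),np.percentile(q[:,2],[5,50,95]).round(1))
    for t in range(0,360,60):
        a=np.degrees(np.arctan2(A[:,1],A[:,0]))%360; s=(abs(a-t-30)<30)&m; print(t, np.percentile(q[s,2],90).round(1) if s.any() else None,end=" ")
    print()
save(np.hstack([cv2.resize(i,(400,300)) for i in ims]),"c3")
E
```

```text
clock: 7.5
tcp_pos: [646.3, 11.5, 162.2]
tool_rot: [0.0, 1.0, -0.001, 0.009]
contact_force: [0.8, 0.0, 0.5]
width: 0.994
gripper_force: 0.0
clock: 8.0
tcp_pos: [509.5, 11.9, 179.8]
tool_rot: [0.0, 1.0, -0.0, 0.001]
contact_force: [1.1, -0.7, 0.5]
width: 0.996
gripper_force: 0.0
(array([641.87872314,  12.05361557]), 30.774864196777344, 203, np.float64(79.13969960602185))
rim z / slope*60 270 [70.8 78.3 81.4]
0 81.0 60 80.7 120 80.4 180 80.5 240 80.7 300 81.0 
(array([639.64282227,  10.5593853 ]), 30.934106826782227, 841, np.float64(78.79692804588888))
rim z / slope*60 1139 [70.7 77.4 80.2]
0 80.1 60 79.9 120 79.8 180 79.7 240 80.1 300 79.9
```

View pics/c3.png

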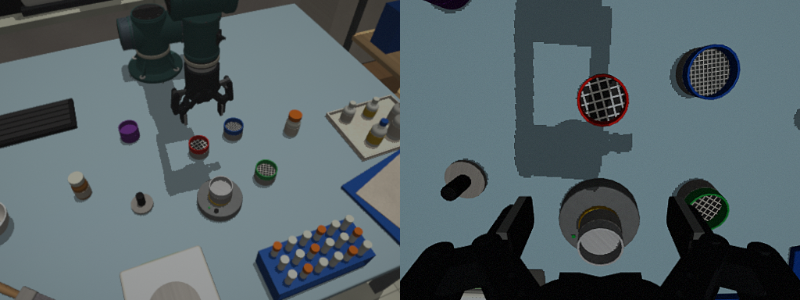

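The pan is seated level: rim at z≈80.5 all round, expected 81. Next, the blue fine sieve.

```bash
python3 -m crank '[[85,18.9,31.6,0,0],[85,18.9,31.6,0,0],[85,18.9,31.6,0,0],[85,19,31.7,0,0],[85,0,0,0,0],[85,0,0,0,0],[85,0,0,45,0],[85,0,0,45,0],[85,0,0,40,0],[85,0,0,25,0]]'
python3 -m crank '[[85,0,0,12,0],[85,0,0,0,0],[45,0,0,0,0],[45,0,0,0,0],[45,0,0,0,0],[45,0,0,0,0],[45,0,0,0,0],[45,0,0,0,0]]'
```

```text
clock: 9.1
tcp_pos: [433.8, 136.9, 20.8]
tool_rot: [0.001, 1.0, -0.001, -0.002]
contact_force: [0.0, 0.2, 0.6]
width: 0.995
gripper_force: 0.0
clock: 9.9
tcp_pos: [436.8, 138.6, 14.6]
tool_rot: [-0.0, 1.0, 0.0, 0.003]
contact_force: [0.4, -0.4, 5.9]
width: 0.684
gripper_force: 64.5
```

```bash
cat >> h.py <<'E'
def walls(n,c0,z0,z1,r=30):
    "fit known-radius circle to visible outer wall points"
    d=viewer.get_image(n); p=pts(d); q=p.reshape(-1,3); q=q[np.isfinite(q[:,0])]
    s=(np.hypot(*(q[:,:2]-c0).T)<r+8)&(q[:,2]>z0)&(q[:,2]<z1); q=q[s]
    f=least_squares(lambda c:np.hypot(*(q[:,:2]-c).T)-r,c0,loss="soft_l1",f_scale=1.)
    return f.x.round(1),len(q),d
E
python3 -m crank '[[45,0,0,-20,0],[45,0,0,-40,0],[45,0,0,-45,0],[45,0,0,-40,0],[45,-34.7,-21.2,0,0],[45,-34.7,-21.2,0,0],[45,-34.7,-21.2,0,0],[45,-34.7,-21.2,0,0],[45,-34.7,-21.2,0,0],[45,-34.7,-21.2,0,0]]'
python3 -m crank '[[45,0,0,0,0],[45,0,0,0,0],[45,0,0,0,0],[45,0,0,0,0]]'
python3 - <<'E'
from h import *
c=np.array([643.,11.])
a=walls("scene",c,152,182); b=walls("scene",c,50,74)
print("held",a[:2],"seated",b[:2]); save(cv2.resize(a[2]["image"][120:300,200:360],(640,720)[::1])[:600],"c4")
E
```

```text
clock: 10.9
tcp_pos: [643.5, 10.4, 156.7]
tool_rot: [-0.0, 1.0, 0.0, -0.0]
contact_force: [0.7, 0.6, -1.1]
width: 0.681
gripper_force: 64.4
clock: 11.3
tcp_pos: [641.8, 12.1, 157.6]
tool_rot: [-0.001, 1.0, 0.0, 0.0]
contact_force: [-0.0, -0.1, -1.7]
width: 0.683
gripper_force: 64.4
held (array([636.3,   8.3]), 725) seated (array([644. ,  11.4]), 647)
```

View pics/c4.png

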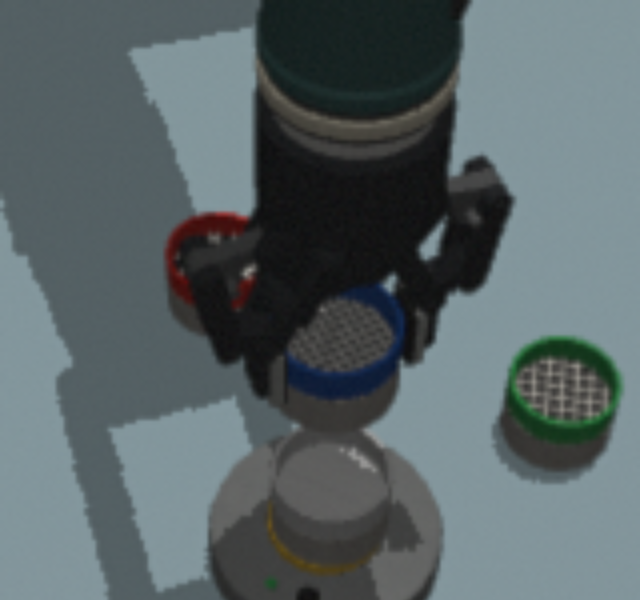

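Run:
```python
from h import *
d=viewer.get_image("scene"); p=pts(d); im=d["image"].astype(int)
m=(im[...,2]>im[...,0]*1.6)&(im[...,2]>im[...,1]*1.3)&(np.hypot(p[...,0]-640,p[...,1]-11)<45)&(p[...,2]>150)
q=p[m]; print(len(q),np.percentile(q[:,2],[2,50,98]))
for lo in (175,180,183):
    s=q[q[:,2]>lo]; f=least_squares(lambda c:np.hypot(*(s[:,:2]-c).T)-28.5,[640,11],loss="soft_l1"); print(lo,f.x,cv2.minEnclosingCircle(s[:,:2].astype(np.float32)))
for i in range(3): o=sensors.get_obs(); print(o["clock"],o["tcp_pos"].round(1)); viewer.get_image("scene")
print(circ(p,np.array([641.8,12]),74,84,30,34))
```

```text
297 [173.42240715 184.46921398 229.5814599 ]
175 [637.78589694  12.45574949] ((639.5247192382812, 12.209656715393066), 31.228546142578125)
180 [637.70383498  12.4668065 ] ((639.5247192382812, 12.209656715393066), 31.228546142578125)
183 [637.59696856  12.4654031 ] ((639.5247192382812, 12.209656715393066), 31.228546142578125)
11.45 [642.1  11.9 157.8]
11.5 [642.2  11.7 157.7]
11.55 [642.3  11.6 157.6]
(array([642.08789062,  13.14667892]), 30.68337631225586, 168, np.float64(79.0347041818066))
```

Held blue sieve is at (638.5,12.3) against the pan at (642,12), so I shift x by +3.3 and lower 67 mm.

```bash
python3 -m crank '[[45,-3.3,0,20,0],[45,0,0,20,0],[45,0,0,12,0],[45,0,0,6,0],[45,0,0,2,0],[45,0,0,0,0],[45,0,0,0,0]]'
python3 -m crank '[[45,0,0,2,0],[45,0,0,2,0],[45,0,0,2,0],[45,0,0,1,0],[45,0,0,0,0],[45,0,0,0,0],[45,0,0,0,0]]'
```

```text
clock: 12.3
tcp_pos: [646.6, 11.1, 98.3]
tool_rot: [0.0, 1.0, -0.0, 0.001]
contact_force: [0.1, -0.8, -1.8]
width: 0.685
gripper_force: 64.4
clock: 13.0
tcp_pos: [646.0, 11.1, 90.7]
tool_rot: [-0.0, 1.0, -0.0, 0.0]
contact_force: [-1.9, 0.7, 2.0]
width: 0.684
gripper_force: 64.7
```

```bash
python3 -m crank '[[45,0,0,1,0],[45,0,0,1,0],[45,0,0,0,0],[45,0,0,0,0],[45,0,0,0,0]]'
```

```text
clock: 13.5
tcp_pos: [646.2, 11.1, 90.6]
tool_rot: [-0.0, 1.0, -0.0, 0.001]
contact_force: [-5.2, -0.7, 10.0]
width: 0.683
gripper_force: 65.5
```

```bash
python3 -m crank '[[85,0,0,-2,0],[85,0,0,0,0],[85,0,0,0,0],[85,0,0,0,0],[85,0,0,-15,0],[85,0,0,-45,0],[85,0,0,-45,0],[85,20,0,0,0],[85,36,0.8,0,0],[85,36,0.8,0,0]]'
python3 -m crank '[[85,36,0.8,0,0],[85,36,0.8,0,0],[85,18,0.8,0,0],[85,0,0,0,0],[85,0,0,0,0],[85,0,0,0,0],[85,0,0,0,0]]'
python3 - <<'E'
from h import *
d=viewer.get_image("scene"); p=pts(d); print(circ(p,np.array([641.5,11]),117,130,30,36))
q=p.reshape(-1,3); r=np.hypot(*(q[:,:2]-[642,12]).T); s=(r<33)&(r>26)&(q[:,2]>110)&(q[:,2]<135); a=np.degrees(np.arctan2(q[:,1]-12,q[:,0]-642))%360
print([np.percentile(q[s&(abs(a-t-30)<30),2],90).round(1) for t in range(0,360,60)])
print(circ(p,np.array([463.4,15.2]),40,56,30,38), sensors.get_obs()["tcp_pos"])
d=viewer.get_image("wrist"); p=pts(d); print(circ(p,np.array([463.4,15.2]),40,56,30,38))
E
```

```text
clock: 14.5
tcp_pos: [553.5, 12.7, 196.6]
tool_rot: [0.0, 1.0, -0.0, 0.001]
contact_force: [-0.3, -0.0, -0.0]
width: 0.997
gripper_force: 0.0
clock: 15.2
tcp_pos: [464.8, 15.1, 195.1]
tool_rot: [0.0, 1.0, 0.0, 0.0]
contact_force: [-0.4, 0.1, -0.1]
width: 0.994
gripper_force: 0.0
(array([641.96728516,  12.09735584]), 30.188007354736328, 225, np.float64(122.03691191954238))
[np.float64(124.3), np.float64(123.2), np.float64(123.3), np.float64(123.8), np.float64(123.8), np.float64(123.5)]
(array([464.29211426,  16.74131203]), 30.541288375854492, 165, np.float64(45.05415401985135)) [464.57726809  15.04240166 194.87129777]
(array([461.67581177,  14.02339363]), 30.055509567260742, 686, np.float64(46.36881853353373))
```

The blue sieve is seated level (rim ≈123.7, expected 124). Grip the red coarse sieve and carry it over.

```bash
python3 -m crank '[[85,1,0,45,0],[85,0,0,45,0],[85,0,0,45,0],[85,0,0,30,0],[85,0,0,15,0],[85,0,0,0,0],[85,0,0,0,0],[45,0,0,0,0],[45,0,0,0,0],[45,0,0,0,0]]'
python3 -m crank '[[45,0,0,0,0],[45,0,0,0,0],[45,0,0,0,0]]'
python3 -m crank '[[45,0,0,-20,0],[45,0,0,-40,0],[45,0,0,-45,0],[45,0,0,-45,0],[45,0,0,-35,0],[45,-20,0,0,0],[45,-35,-0.6,0,0],[45,-35,-0.6,0,0],[45,-35,-0.6,0,0],[45,-35,-0.6,0,0]]'
python3 -m crank '[[45,-18,-0.6,0,0],[45,0,0,0,0],[45,0,0,0,0],[45,0,0,0,0],[45,0,0,0,0]]'
python3 - <<'E'
from h import *
d=viewer.get_image("scene"); p=pts(d); im=d["image"].astype(int)
m=(im[...,0]>im[...,1]*1.6)&(im[...,0]>im[...,2]*1.6)&(np.hypot(p[...,0]-640,p[...,1]-11)<45)&(p[...,2]>190)
q=p[m]; print(len(q),np.percentile(q[:,2],[2,50,98]))
f=least_squares(lambda c:np.hypot(*(q[:,:2]-c).T)-28.5,[640,11],loss="soft_l1"); print(f.x,cv2.minEnclosingCircle(q[:,:2].astype(np.float32)))
E
```

```text
clock: 16.3
tcp_pos: [464.7, 14.9, 17.3]
tool_rot: [-0.0, 1.0, -0.0, 0.002]
contact_force: [-0.4, -0.2, 5.9]
width: 0.692
gripper_force: 64.7
clock: 16.6
tcp_pos: [464.7, 14.9, 17.4]
tool_rot: [-0.0, 1.0, -0.0, 0.002]
contact_force: [-0.9, -0.4, 6.7]
width: 0.686
gripper_force: 64.7
clock: 17.6
tcp_pos: [624.1, 12.8, 200.1]
tool_rot: [-0.0, 1.0, 0.0, 0.0]
contact_force: [-0.3, -0.5, -1.3]
width: 0.686
gripper_force: 64.7
clock: 18.1
tcp_pos: [640.1, 12.2, 200.6]
tool_rot: [-0.0, 1.0, 0.0, 0.0]
contact_force: [0.5, -0.6, -1.1]
width: 0.687
gripper_force: 64.7
425 [212.6774684  224.31729882 233.65090175]
[639.71278159  12.81269274] ((641.4862670898438, 12.960994720458984), 31.853694915771484)
```

```bash
python3 -m crank '[[45,-1.3,-0.5,20,0],[45,0,0,18,0],[45,0,0,12,0],[45,0,0,6,0],[45,0,0,2,0],[45,0,0,2,0],[45,0,0,2,0],[45,0,0,0,0],[45,0,0,0,0]]'
python3 -m crank '[[45,0,0,1,0],[45,0,0,1,0],[45,0,0,1,0],[45,0,0,1,0],[45,0,0,0,0],[45,0,0,0,0],[45,0,0,0,0]]'
```

```text
clock: 19.05
tcp_pos: [642.4, 11.6, 138.5]
tool_rot: [-0.0, 1.0, 0.0, 0.0]
contact_force: [-0.2, 0.5, -0.8]
width: 0.69
gripper_force: 64.7
clock: 19.75
tcp_pos: [642.7, 11.6, 136.4]
tool_rot: [0.0, 1.0, -0.0, 0.001]
contact_force: [-2.3, -0.5, 5.4]
width: 0.687
gripper_force: 65.4
```

```bash
python3 -m crank '[[45,0,0,1,0],[85,0,0,-1,0],[85,0,0,0,0],[85,0,0,0,0],[85,0,0,0,0],[85,0,0,-15,0],[85,0,0,-40,0],[85,0,0,-40,0],[85,0,0,-10,0],[85,10,-33,0,0]]'
python3 -m crank '[[85,10,-33,0,0],[85,10,-33,0,0],[85,10,-33,0,0],[85,10,-33,0,0],[85,11,-32,0,0],[85,0,0,0,0],[85,0,0,0,0],[85,0,0,0,0],[85,0,0,0,0]]'
python3 - <<'E'
from h import *
d=viewer.get_image("scene"); p=pts(d); print(circ(p,np.array([641.5,11]),160,175,30,36))
q=p.reshape(-1,3); r=np.hypot(*(q[:,:2]-[642,12]).T); s=(r<33)&(r>26)&(q[:,2]>150)&(q[:,2]<180); a=np.degrees(np.arctan2(q[:,1]-12,q[:,0]-642))%360
print([np.percentile(q[s&(abs(a-t-30)<30),2],90).round(1) for t in range(0,360,60)])
for n in ("scene","wrist"):
    d=viewer.get_image(n); p=pts(d)
    for z in ((8,18,38),(46,60,20)):
        try: print(n,circ(p,np.array([581.6,-185.5]),z[0],z[1],0,z[2]))
        except Exception: print("none")
E
```

```text
clock: 20.75
tcp_pos: [634.3, -18.5, 243.8]
tool_rot: [-0.003, 1.0, 0.001, 0.004]
contact_force: [0.3, -0.9, 0.5]
width: 0.996
gripper_force: 0.0
clock: 21.65
tcp_pos: [581.6, -184.2, 239.1]
tool_rot: [-0.001, 1.0, 0.0, 0.0]
contact_force: [0.5, -0.5, -0.2]
width: 0.993
gripper_force: 0.0
(array([642.18286133,  12.1093998 ]), 30.569599151611328, 250, np.float64(165.02098310539947))
[np.float64(166.5), np.float64(166.6), np.float64(166.3), np.float64(166.5), np.float64(166.6), np.float64(166.7)]
scene (array([ 582.14697266, -185.53460693]), 30.27972412109375, 442, np.float64(11.570020618723163))
scene (array([ 582.06640625, -185.45793152]), 11.321499824523926, 91, np.float64(51.751586668022355))
wrist (array([ 579.73626709, -187.79013062]), 29.857711791992188, 1396, np.float64(11.78732477606195))
wrist (array([ 579.7166748 , -187.92431641]), 10.878324508666992, 292, np.float64(51.49534602709247))
```

The red sieve is level at 166.5 (expected 167). Next, the lid.

```bash
python3 -m crank '[[85,0,-1.7,45,0],[85,0,0,45,0],[85,0,0,45,0],[85,0,0,40,0],[85,0,0,28,0],[85,0,0,12,0],[85,0,0,5,0],[85,0,0,0,0],[85,0,0,0,0],[10,0,0,0,0]]' 40
python3 -m crank '[[10,0,0,0,0],[10,0,0,0,0],[10,0,0,0,0],[10,0,0,0,0],[10,0,0,0,0],[10,0,0,0,0]]'
```

```text
clock: 22.8
tcp_pos: [582.7, -187.7, 21.4]
tool_rot: [0.0, 1.0, -0.001, 0.002]
contact_force: [-0.7, 0.4, 0.7]
width: 0.85
gripper_force: 0.0
clock: 23.4
tcp_pos: [581.4, -187.1, 19.4]
tool_rot: [-0.0, 1.0, 0.0, 0.0]
contact_force: [-1.1, -0.1, 1.6]
width: 0.246
gripper_force: 39.2
```

```bash
python3 -m crank '[[10,0,0,-15,0],[10,0,0,-40,0],[10,0,0,-45,0],[10,0,0,-45,0],[10,0,0,-45,0],[10,0,0,-15,0],[10,0,0,0,0],[10,-10,33,0,0],[10,-10,33,0,0],[10,-10,33,0,0]]'
python3 -m crank '[[10,-10,33,0,0],[10,-10,33,0,0],[10,-10.5,33,0,0],[10,0,0,0,0],[10,0,0,0,0],[10,0,0,0,0],[10,0,0,0,0]]'
python3 - <<'E'
from h import *
ims=[]
for n in ("scene","wrist"):
    d=viewer.get_image(n); p=pts(d); ims.append(d["image"])
    for z in ((208,224,37),(150,172,37)):
        try: print(n,circ(p,np.array([642,12]),z[0],z[1],0,z[2]))
        except Exception: print("none")
save(np.hstack([cv2.resize(ims[0][120:300,180:420],(400,300)),cv2.resize(ims[1],(400,300))]),"c5")
E
```

```text
clock: 24.4
tcp_pos: [610.0, -87.0, 220.1]
tool_rot: [0.001, 1.0, 0.001, -0.003]
contact_force: [0.5, 0.5, -1.0]
width: 0.243
gripper_force: 39.4
clock: 25.1
tcp_pos: [641.2, 9.7, 223.1]
tool_rot: [0.001, 1.0, -0.0, -0.001]
contact_force: [-0.4, 0.2, -1.0]
width: 0.247
gripper_force: 39.4
scene (array([642.42803955,  10.68718052]), 30.06363868713379, 491, np.float64(215.6289253718727))
scene (array([642.74615479,  12.24474239]), 29.89052963256836, 364, np.float64(157.68408584409968))
wrist (array([638.88397217,   9.26367092]), 29.60599136352539, 4334, np.float64(215.83564819233828))
wrist (array([636.09082031,  11.6729517 ]), 29.333698272705078, 899, np.float64(164.58438580261776))
```

View pics/c5.png

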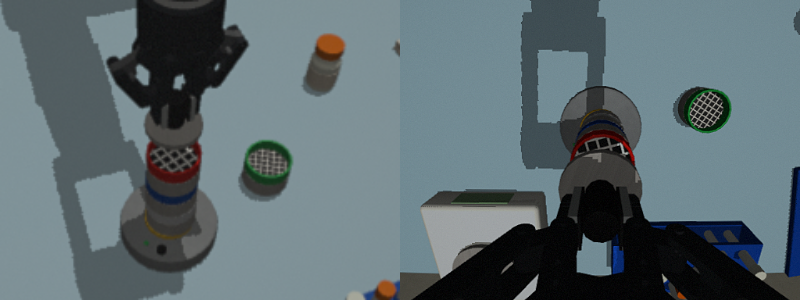

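The lid is level above the straight stack (left panel: lid (172,127), red rim (173,160)). It needs about +1.5 y and then lowering from 223 to 181.5.

```bash
python3 -m crank '[[10,0,1.5,14,0],[10,0,0,12,0],[10,0,0,6,0],[10,0,0,3,0],[10,0,0,2,0],[10,0,0,1,0],[10,0,0,0,0],[10,0,0,0,0]]'
python3 -m crank '[[10,0,0,1,0],[10,0,0,1,0],[10,0,0,1,0],[10,0,0,1,0],[10,0,0,0,0],[10,0,0,0,0],[10,0,0,0,0]]'
```

```text
clock: 26.0
tcp_pos: [641.9, 12.4, 186.6]
tool_rot: [-0.0, 1.0, -0.0, 0.001]
contact_force: [-0.6, 0.5, -0.7]
width: 0.247
gripper_force: 39.4
clock: 26.7
tcp_pos: [641.7, 12.4, 182.1]
tool_rot: [0.0, 1.0, 0.0, 0.0]
contact_force: [-0.8, -0.3, -1.2]
width: 0.246
gripper_force: 39.4
```

```bash
python3 -m crank '[[10,0,0,1,0],[10,0,0,1,0],[10,0,0,1,0],[10,0,0,0,0],[10,0,0,0,0],[10,0,0,0,0]]'
```

```text
clock: 27.3
tcp_pos: [642.1, 12.4, 181.3]
tool_rot: [0.0, 1.0, -0.0, 0.001]
contact_force: [-0.8, 0.6, 6.2]
width: 0.246
gripper_force: 40.1
```

```bash
python3 -m crank '[[10,0,0,-1,0],[70,0,0,0,0],[70,0,0,0,0],[70,0,0,0,0],[70,0,0,0,0],[70,0,0,-15,0],[70,0,0,-35,0],[70,0,0,-35,0],[70,0,0,-15,0],[70,30,0,0,0]]'
python3 -m crank '[[70,45,0,0,0],[70,45,0,0,0],[70,45,0,0,0],[70,30,0,0,0],[70,0,0,0,0],[70,0,0,0,0],[70,0,0,0,0]]'
python3 - <<'E'
from h import *
d=viewer.get_image("scene"); p=pts(d)
c,r,n,z=circ(p,np.array([642,12]),168,182,0,36); print(c,r,n,z, circ(p,c,208,222,0,18))
q=p.reshape(-1,3); rr=np.hypot(*(q[:,:2]-c).T); s=(rr<29)&(rr>15)&(q[:,2]>165)&(q[:,2]<185); q=q[s]; r_=np.linalg.lstsq(np.c_[q[:,:2]-c,np.ones(len(q))],q[:,2],rcond=None)[0]; print("disc plane",r_)
S=np.load("scene0.npz")
for k,c0,a,b in (("spare",(613,158),40,56),("amber",(491,-329),72,90),("white",(484.6,316),72,90),("purple",(329,-165),40,56)): print(k,circ(p,np.array(c0),a,b,0,42)[0],circ(S["p"],np.array(c0),a,b,0,42)[0])
save(cv2.resize(d["image"],(800,600)),"c6")
E
```

```text
clock: 28.3
tcp_pos: [614.7, 12.1, 283.8]
tool_rot: [0.0, 1.0, -0.0, 0.004]
contact_force: [0.4, 0.2, 0.7]
width: 0.821
gripper_force: 0.0
clock: 29.0
tcp_pos: [447.6, 12.3, 280.7]
tool_rot: [0.0, 1.0, -0.0, 0.001]
contact_force: [-0.5, -0.4, 0.2]
width: 0.822
gripper_force: 0.0
[642.30834961  13.80702496] 30.631187438964844 596 174.19957596790613 (array([642.53924561,  13.57620716]), 11.208547592163086, 117, np.float64(214.08654960796025))
disc plane [-2.52228634e-02  1.54749425e-02  1.74182112e+02]
spare [613.21343994 159.42303467] [613.23516846 158.60810852]
amber [ 490.61737061 -329.51919556] [ 491.30429077 -329.48150635]
white [484.30001831 315.58172607] [484.6206665  316.33477783]
purple [ 329.35031128 -165.2885437 ] [ 329.07296753 -165.72123718]
```

View pics/c6.png

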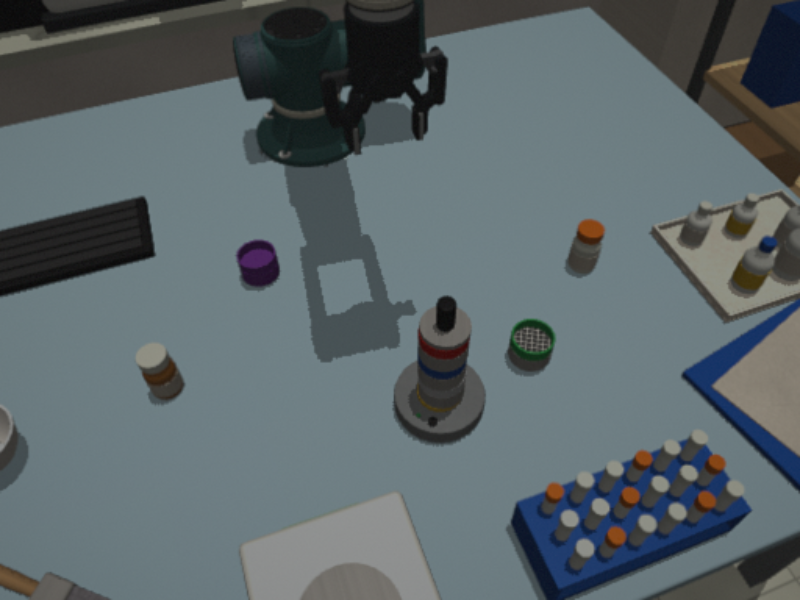

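The stack is complete and free (knob (446,312), base (440,400)) and the bystanders haven't moved. I'll compare the lid's apparent tilt with its original pose on the table.

Run:
```python
from h import *
def f(p,c,z):
    q=p.reshape(-1,3); rr=np.hypot(*(q[:,:2]-c).T); q=q[(rr<27)&(rr>15)&(abs(q[:,2]-z)<5)]
    print(np.linalg.lstsq(np.c_[q[:,:2]-c,np.ones(len(q))],q[:,2],rcond=None)[0].round(3),len(q))
f(np.load("scene0.npz")["p"],[582.2,-185.5],12)
for n in ("scene","top"):
    p=pts(viewer.get_image(n)); f(p,[642.3,12.5],174)
```

```text
[7.0000e-03 2.0000e-03 1.1626e+01] 270
[-0.00000e+00  5.00000e-03  1.74241e+02] 327
[6.00000e-03 6.00000e-03 1.76207e+02] 341
```

The lid is level (slopes ≤0.006, disc top about 175 mm on average). Handing in.

```bash
python3 -c "
from rig import order
print(order.job_done())"
```

```text
the job is handed in; nothing more can be done
None
```

I built the stack on the shaker in the order asked (pan, blue fine sieve, red coarse sieve, lid); each piece measured seated and level, the spare sieve and both bottles have not moved, the gripper is clear, and I handed the job in at about 29 s.

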